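# Lock down the round spring plunger with its keeper plate

### The arm

A 7-joint arm with a two-finger parallel gripper is mounted at the origin on a cart in front of the work surface, level with it; the furniture and walls round the work are solid. World frame = base frame: x ahead of the robot, y to its left, z up, the work surface at z = 0. Lengths are in m, angles in rad, forces in N, time in s.
With the tool pointing down it reaches from about 0.375 to 0.925 m from the base axis. Payload 3.1 kg.
Tool frame: the origin (TCP) lies midway between the tips of the shut fingers; the grasp point (between the pads) lies 19 mm behind it (robot.tcp_to_grasp is the distance from the TCP to the grasp point, in m); z points along the fingers, y is the line along which they close (so a half turn about z gives the same grasp; the last joint's range is limited). The gripper opens to 85 mm and grips with 20 to 120 N. Pads are 22 mm wide; open, the fingers measure 114 mm over their backs; the gripper's body (76 mm by 85 mm) begins 54 mm behind the grasp point. The pads swing forward as they close: fully open they stand 13 mm farther back than shut.
Start: joints at [-1.41, 0.383, 0.044, 1.598, -0.018, 1.161, -0.05], TCP at [0.166, 0.628, 0.231] pointing down, gripper open.
Joint ranges: [-2.61, 2.61], [-0.41, 2.15], [-1.48, 1.57], [0, 2.5], [-1.57, 4.71], [0.05, 1.97], [-2.85, 2.85]. Speed limits (rad/s): [2.79, 2.79, 3.14, 3.14, 3.14, 3.14, 3.14].

### API

Orientations are given as [roll, pitch, yaw] about the fixed x, y, z axes, in that order (R = Rz(yaw) Ry(pitch) Rx(roll)).
In Python, from bench import readout, optics, ticket, robot gives the robot as it stands. The module is installed in compiled form; this text tells all that it offers.
- The arm moves only by the shell command python3 -m creep 'ROWS' [FORCE]. ROWS is JSON, one flat list of numbers, 7 for each row, row after row: the shift along the tool's x, y, z in cm, then the turn, a rotation vector about the tool's x, y, z in degrees, then the closure, from 0 (fully open) to 1 (shut). A call has 1 to 12 rows; each row is the pose to reach, as a shift and turn from the pose commanded when the call began, along the tool's axes at that moment; what a row does not reach only later rows make up. A row lasts 1/8 s, in which the tool goes at most 62.5 mm and 10.7 degrees, less where a joint would pass 70% of its speed; a pose out of reach is approached as far as the arm can. A call with a gripper value outside its range is refused whole. The fingers move at their own pace and stop on an object; FORCE is the grip in N (left out, the last holds). Time passes only in rows, so rows that repeat a pose let the fingers close. It gives the time, the measured TCP pose, the force, the opening and the grip force at its end, in the units of the state.
- readout.get_obs(): the state, without advancing time (a new reading comes with each control period).
- optics.camera(name): name is "scene" or "top" or "wrist"; returns the picture (384x512x3 uint8, red, green, blue); there is no depth.
- optics.camera_info(name): a dict with "fx", "fy", "cx", "cy" (pixels), "origin" and "attitude" of the camera in the world. Camera axes: x right, y down, z forward; pixel columns grow to the right and rows downward; lengths in m; the calibration is good to about 2 mm. The wrist camera is an equidistant fisheye: a pixel r from the principal point sees the ray r / f radians off the axis. A picture is of the moment at which its call begins: read the wrist's pose just before it. camera_info takes no time and is no camera call; for the wrist camera it gives the pose at the moment of the call.
- ticket.job_done(): hands the job in; it is judged then, once.
The state is a dict: "time": time; "joint_positions": joint angles; "joint_vel": joint speeds; "effort": joint torques, N m; "position": TCP position; "tcp_rot": TCP orientation; "contact_force": force on the tool from outside, world axes, zero at the start; "wrist_torque": the same for the moment, N m; "width": finger opening in m; "gripper_force": force on a finger pad.
Only numpy, scipy, OpenCV 4.12 (cv2) and the standard library are available. Lean on these libraries where they do the work, as an engineer would, in place of code of your own. Each camera call takes 0.05 s, during which the arm holds its last target. There are 200 camera calls.

### The job

Two spring plunger stations stand on the bench, one with a round button and one with a square button. Lock the round one down: reach through the window of its sliding keeper plate, push the button down as far as it goes and, while keeping it down, drag the plate by its raised lip to the end of its travel so that the button is trapped under it when you let go. Do not press the square button.

Things in the scene. Friction and masses are not known exactly. Their poses are not given: they have to be found in the camera images.
- round_button (a point): Centre of the top of the round steel button (42 mm wide, 22 tall); moves with it. Top at z 58 mm released, 34 fully down. Axes are the station's: keeper slides along -x, roughly to the robot; z up. A like station with a 38 mm square button stands 0.24 to 0.5 m off in y, left or right; leave it.
- round_unit: Fixed station of the round button; origin at z 0 under the button, axes as the button's. Dark steel base, 136 mm (x -76 to +60) by 108, 28 high, and aluminium side rails to z 54 mm at y +-40 to +-54. Deck under the keeper at z 28 mm, so fingertips may pass through the keeper's window and move along with it.
- round_lip (a point): Middle of the inner face of the keeper's raised lip (70 mm wide, z 45 to 61 mm), 30 mm in front of the button's axis at keeper 0; moves with the keeper. Keeper: flat steel plate, z 41 to 46 mm, with a window 64 mm wide, 56 long in x (28 mm each way from the button's axis at keeper 0), then a rear web 30 mm long that traps the button.
- round_plunger (a joint): How far the round button is pressed, m: 0 up, 0.024 bottom stop. Spring 4 N at 0, 10 N at the bottom; springs back at once when let go. Must be pressed beyond 0.017 for the plate to slide over it; trapped, it rests under the plate at about 0.017.
- round_keeper (a joint): How far the keeper plate of the round station is slid along -x, m: starts open at 0 to 0.005; 0.034 is the end stop. About 1.5 N friction, stays where left. The button's side blocks it after a few mm unless the button is held down.
- square_plunger (a joint): How far the square button of the other station is pressed, in m: 0 released. To be left alone.

How it is judged:
By the outcome, as a careful person would: the job done as asked, in the order asked, and still so for the second after the job is handed in, with the robot touching nothing.
It also fails if it takes over 35 s, if anything falls off the work surface, if the arm or the gripper's body presses on something with over 40 N, if the wrist force passes 120 N, or if a joint passes its speed limit or range.

## Working session

There is one attempt and no reset: what is moved stays moved. The work goes in short steps, Python scripts to look and compute and a shell command to move; the robot and the scene stay as the last step left them, time stands still between calls to the robot, and variables do not carry over. Pictures are saved under pics/ and viewed, at most 10 in all, crops included, and the job is handed in when it is done.

```bash
mkdir -p pics
python3 - <<'E'
from bench import readout, optics, robot
import cv2,numpy as np
o=readout.get_obs()
print({k:np.round(v,3).tolist() for k,v in o.items()})
for n in("scene","top"):
    print(n,optics.camera_info(n)); cv2.imwrite(f"pics/{n}0.png",cv2.cvtColor(optics.camera(n),cv2.COLOR_RGB2BGR))
E
```

```text
{'time': 0.0, 'joint_positions': [-1.41, 0.384, 0.044, 1.6, -0.018, 1.161, -0.05], 'joint_vel': [0.0, -0.001, 0.001, -0.001, -0.0, -0.001, -0.0], 'effort': [0.0, -43.347, 1.025, -24.951, 0.01, 0.011, -0.0], 'position': [0.166, 0.627, 0.23], 'tcp_rot': [-3.139, 0.0, 2.883], 'contact_force': [-0.662, 0.243, -0.438], 'wrist_torque': [0.011, -0.013, -0.016], 'gripper_force': 0.0, 'width': 0.086}
scene {'fx': 407.0815503671207, 'fy': 407.0815503671207, 'cx': 252.45364145968702, 'cy': 194.15926238798488, 'origin': array([-0.07886359,  0.45501429,  0.45525861]), 'attitude': array([-2.02448535, -0.01680521, -2.16098417])}
top {'fx': 472.9037321326233, 'fy': 472.9037321326233, 'cx': 255.88919900295562, 'cy': 193.28737833931186, 'origin': array([ 0.47134816, -0.00578964,  1.07722003]), 'attitude': array([-3.05201597,  0.01368352, -1.59013323])}
```

View pics/top0.png

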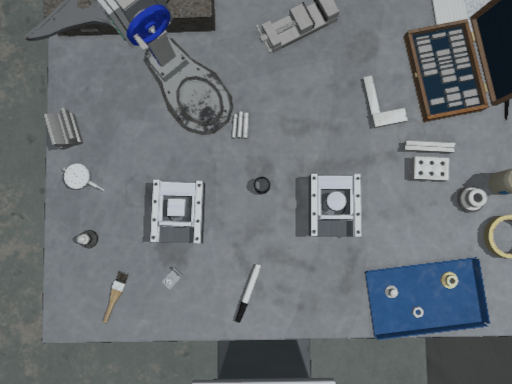

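View pics/scene0.png

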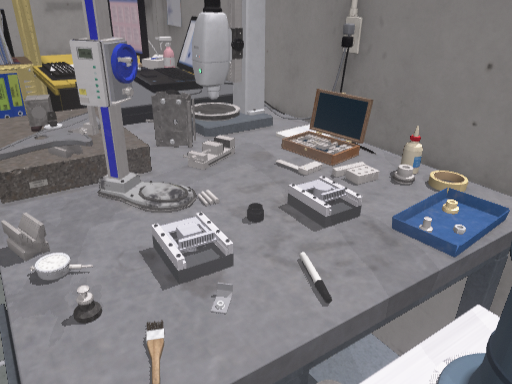

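The round station is at about (336,205) in the top view and the square one at (176,210). The dark deck of each, its −x side, faces the robot (down in the image). Next I'll zoom in on the round station and cast rays.

```bash
cat > h.py <<'E'
import numpy as np,cv2
from scipy.spatial.transform import Rotation as R
from bench import readout,optics
def ray(info,px):
    px=np.atleast_2d(px).astype(float)
    d=np.c_[(px[:,0]-info['cx'])/info['fx'],(px[:,1]-info['cy'])/info['fy'],np.ones(len(px))]
    if info.get('fish'):
        r=np.hypot(d[:,0],d[:,1])+1e-9; d=np.c_[d[:,0]/r*np.sin(r),d[:,1]/r*np.sin(r),np.cos(r)]
    return d@R.from_euler('xyz',info['attitude']).as_matrix().T
def plane(info,px,z):
    d=ray(info,px); o=np.array(info['origin']); return o+d*((z-o[2])/d[:,2])[:,None]
E
python3 - <<'E'
from h import *
im=cv2.imread('pics/top0.png'); I=optics.camera_info('top')
c=im[165:245,300:375]; cv2.imwrite('pics/crop1.png',cv2.resize(c,None,fx=7,fy=7,interpolation=cv2.INTER_CUBIC))
for n,p,z in(('round',(336.5,201),.058),('square',(176,207),.058)): print(n,plane(I,p,z).round(4))
E
```

```text
round [[ 0.5429 -0.1671  0.058 ]]
square [[0.5369 0.1798 0.058 ]]
```

View pics/crop1.png

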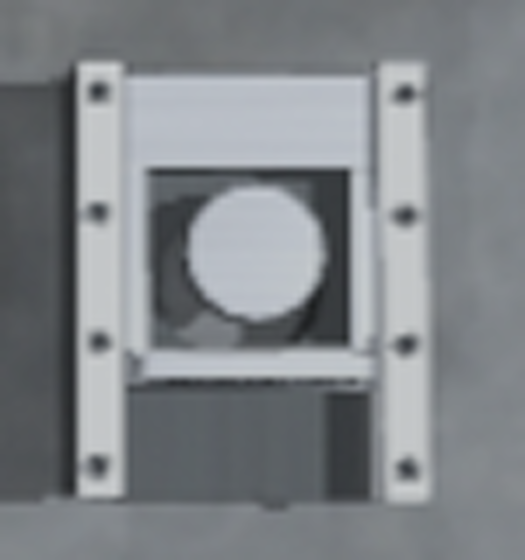

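The crop shows the round button centred at (257,251) in crop pixels, the rail screws at (99,92), (97,466), (404,93) and (407,468), the window's rear edge at row 170 and the lip's inner edge at about row 350.

Run:
```python
from h import *
I=optics.camera_info('top'); f=lambda p,z:plane(I,np.array(p)/7-.5+.5/7+[300,165],z)[0]
b=f((257,251),.058); s=[f(p,.054) for p in((99,92),(97,466),(404,93),(407,468))]
ax=(s[0]-s[1])+(s[2]-s[3]); yaw=np.arctan2(ax[1],ax[0]); ux=np.array([np.cos(yaw),np.sin(yaw)]);uy=np.array([-ux[1],ux[0]])
print('button',b,'yaw deg',np.degrees(yaw),'rail spacing',np.linalg.norm(s[0]-s[2]))
for n,p,z in(('winrear',(250,170),.046),('lip in',(250,350),.061),('left win',(148,250),.046),('right win',(352,250),.046),('screwmid',(252,280),.054)):
    d=(f(p,z)-b)[:2]; print(n,d@ux*1e3,d@uy*1e3)
o=readout.get_obs(); T=R.from_euler('xyz',o['tcp_rot']); G=R.from_euler('xyz',[np.pi,0,np.pi/2+yaw])
print('shift cm',T.inv().apply(np.r_[b[:2],.2]-o['position'])*100,'turn',np.degrees((T.inv()*G).as_rotvec()))
```

```text
button [ 0.54413088 -0.16664325  0.058     ] yaw deg -1.893527117637346 rail spacing 0.09450962577410303
winrear 26.26096635116361 0.2797499619798531
lip in -30.664898903719838 2.6497506795082852
left win 0.8013700622449489 32.04237267815039
right win 1.6061618789832068 -31.39228624369779
screwmid -8.698850846718246 0.9330398590110969
shift cm [-56.85985673 -67.09079052   3.17107358] turn [-0.11393558  0.10312623 77.06819486]
```

```bash
python3 -m creep '[-3.8,-4.5,0,0,0,5,0.75, -7.6,-9,0,0,0,10,0.75, -11.4,-13.5,0,0,0,15,0.75, -15.2,-18,0,0,0,21,0.75, -19,-22.5,0,0,0,26,0.75, -22.8,-27,0,0,0,31,0.75, -26.6,-31.5,0,0,0,36,0.75, -30.4,-36,0,0,0,41,0.75, -34.2,-40.5,0,0,0,46,0.75, -38,-45,0,0,0,52,0.75, -41.8,-49.5,0,0,0,57,0.75, -45.6,-54,0,0,0,62,0.75]' 60
cat > go.py <<'E'
from h import *
import sys
def go(b,yaw,off,z):   # off: station-x,y offset of TCP from button (m)
    o=readout.get_obs(); T=R.from_euler('xyz',o['tcp_rot']); G=R.from_euler('xyz',[np.pi,0,np.pi/2+yaw])
    t=np.r_[b[:2],0]+R.from_euler('z',yaw).apply([*off,0])+[0,0,z]
    print('t',o['time'],'pos',o['position'].round(4),'w',o['width'],'shift cm',(T.inv().apply(t-o['position'])*100).round(2),'turn',np.degrees((T.inv()*G).as_rotvec()).round(2))
E
python3 -c "
from go import *
go([.5441,-.1666],np.radians(-1.9),(-.06,0),.20)"
```

```text
time: 1.6
position: [0.4691, -0.012, 0.2312]
tcp_rot: [3.141, -0.001, 1.798]
contact_force: [0.5, 1.4, -0.6]
width: 0.021
gripper_force: 0.0
t 1.6 pos [ 0.4691 -0.012   0.2312] w 0.02096899686265984 shift cm [-15.21  -1.98   3.1 ] turn [ 0.02 -0.05 14.93]
```

```bash
python3 -m creep '[-5.6,1.3,1,0,0,5,0.75, -11.2,2.6,2,0,0,10,0.75, -16.7,3.8,3,0,0,15,0.75, -16.7,3.8,3,0,0,15,0.75, -16.7,3.8,3,0,0,15,0.75]'
python3 - <<'E'
from go import *
go([.5441,-.1666],np.radians(-1.9),(0,0),.20)
I=optics.camera_info('wrist'); print(I); im=optics.camera('wrist'); np.savez('pics/w1.npz',im=im,I=I)
cv2.imwrite('pics/w1.png',cv2.cvtColor(im,cv2.COLOR_RGB2BGR))
E
```

```text
time: 2.22
position: [0.5434, -0.1639, 0.2005]
tcp_rot: [-3.14, -0.0, 1.539]
contact_force: [0.0, 0.6, -1.2]
width: 0.0214
gripper_force: 0.0
t 2.225 pos [ 0.5434 -0.1639  0.2005] w 0.021424839362597405 shift cm [-0.27  0.08  0.05] turn [-0.11 -0.02  0.07]
{'fx': 297.3186396354542, 'fy': 297.3186396354542, 'cx': 257.8856294652882, 'cy': 189.98897497544243, 'origin': array([ 0.54601894, -0.09778022,  0.34284319]), 'attitude': array([ 2.88127776e+00,  1.76947905e-03, -3.34418909e-02])}
```

View pics/w1.png

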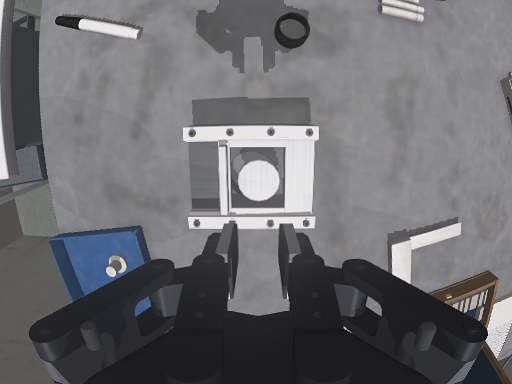

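The wrist view shows the button at about (258,181), the lip at columns 219–230, and the rail screws in rows at v≈132 and v≈223. The fingers' midline is near column 258.

Run:
```python
from h import *
d=np.load('pics/w1.npz',allow_pickle=True); I=dict(d['I'].item(),fish=1); im=d['im']; g=cv2.cvtColor(im,cv2.COLOR_RGB2GRAY)
m=cv2.morphologyEx((g[150:206,232:284]>170).astype(np.uint8),cv2.MORPH_OPEN,np.ones((9,9)))
c=max(cv2.findContours(m,0,2)[0],key=cv2.contourArea); (u,v),(w,h),_=cv2.minAreaRect(c); u+=232;v+=150
print('button px',u,v,w,h, 'expected pix dia', .042/.285*297)
f=lambda p,z:plane(I,p,z)[0]
b=f((u,v),.058); s=[f(p,.054) for p in((192,132),(309,132),(197,223),(306,223))]
ax=(s[1]-s[0])+(s[3]-s[2]); yaw=np.arctan2(ax[1],ax[0]); print('button',b,'yaw',np.degrees(yaw),'rails',np.linalg.norm(((s[0]+s[1])-(s[2]+s[3]))/2))
r=R.from_euler('z',-yaw)
print('screw mid',r.apply(np.mean(s,0)-b)*1e3)
print('row 180:',g[180,212:296].tolist())
for n,p,z in(('lip in',(230,180),.061),('winrear',(285,180),.046)): print(n,r.apply(f(p,z)-b)*1e3)
```

```text
button px 258.5 180.0 38.0 39.0 expected pix dia 43.76842105263158
button [ 0.54392178 -0.16345546  0.058     ] yaw -1.9376244845661335 rails 0.09477601274055382
screw mid [-7.78293395  0.18489868 -4.        ]
row 180: [110, 111, 111, 112, 112, 110, 104, 165, 226, 222, 222, 225, 230, 226, 169, 91, 194, 236, 171, 68, 74, 87, 99, 101, 99, 122, 199, 226, 223, 221, 223, 223, 221, 221, 224, 226, 229, 227, 223, 224, 226, 228, 226, 226, 228, 230, 231, 230, 227, 228, 230, 231, 230, 229, 229, 228, 229, 231, 231, 229, 229, 229, 229, 229, 231, 233, 235, 179, 124, 126, 107, 93, 86, 215, 233, 228, 228, 229, 227, 226, 229, 231, 232, 231]
lip in [-27.80607944   0.69957455   3.        ]
winrear [ 27.22467439  -2.71766543 -12.        ]
```

```bash
python3 -m creep '[-0.1,-0.25,4,0,0,0,0.75, -0.1,-0.25,8,0,0,0,0.75, -0.1,-0.25,11,0,0,0,0.75, -0.1,-0.25,12.5,0,0,0,0.75, -0.1,-0.25,12.5,0,0,0,0.75]'
python3 - <<'E'
from go import *
go([.544,-.165],np.radians(-1.9),(-.003,0),.075)
im=cv2.cvtColor(optics.camera('wrist'),cv2.COLOR_RGB2BGR); cv2.imwrite('pics/w2.png',cv2.resize(im[130:330,150:370],None,fx=3,fy=3))
E
```

```text
time: 2.9
position: [0.5411, -0.1636, 0.076]
tcp_rot: [-3.14, -0.001, 1.541]
contact_force: [0.4, -0.6, 0.0]
width: 0.0215
gripper_force: 0.0
t 2.9 pos [ 0.5411 -0.1636  0.076 ] w 0.021548681352564443 shift cm [-0.13 -0.01  0.1 ] turn [-0.07 -0.07  0.19]
```

View pics/w2.png

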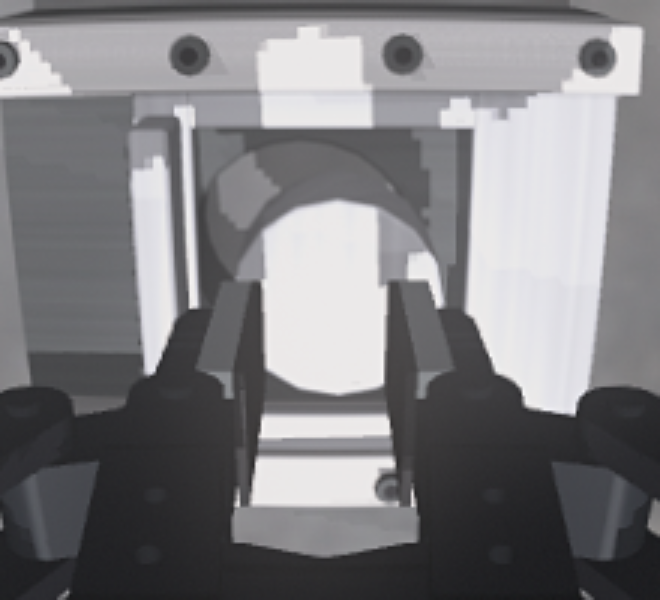

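The wrist crop shows the pads straddling the button's middle, with inner edges at crop columns 250 and 390. The lip is at columns 130–195 and the window's rear edge at 470, so both finger backs fit inside the window. I'll descend in stages, watching the force.

```bash
python3 -m creep '[-0.1,0,1,0,0,0,0.75, -0.1,0,2,0,0,0,0.75, -0.1,0,3,0,0,0,0.75, -0.1,0,3.5,0,0,0,0.75, -0.1,0,3.5,0,0,0,0.75]'
```

```text
time: 3.58
position: [0.5425, -0.1665, 0.0418]
tcp_rot: [3.14, -0.0, 1.539]
contact_force: [-1.2, 1.8, 6.3]
width: 0.0216
gripper_force: 3.5
```

```bash
python3 -m creep '[0,0,0.5,0,0,0,0.75, 0,0,0.8,0,0,0,0.75, 0,0,0.8,0,0,0,0.75]'; python3 -m creep '[0,0,0.2,0,0,0,0.75, 0,0,0.3,0,0,0,0.75, 0,0,0.3,0,0,0,0.75]'
```

```text
time: 3.95
position: [0.5426, -0.1665, 0.0343]
tcp_rot: [3.14, -0.001, 1.539]
contact_force: [-0.8, 0.5, 9.1]
width: 0.0212
gripper_force: 4.4
time: 4.32
position: [0.5427, -0.1666, 0.034]
tcp_rot: [3.14, -0.003, 1.538]
contact_force: [-6.9, 3.9, 26.8]
width: 0.0212
gripper_force: 13.3
```

```bash
python3 -m creep '[0,-0.25,-0.1,0,0,0,0.75, 0,-0.5,-0.1,0,0,0,0.75, 0,-0.75,-0.1,0,0,0,0.75, 0,-1,-0.1,0,0,0,0.75, 0,-1.25,-0.1,0,0,0,0.75, 0,-1.5,-0.1,0,0,0,0.75, 0,-1.5,-0.1,0,0,0,0.75]'
python3 - <<'E'
from go import *
im=cv2.cvtColor(optics.camera('wrist'),cv2.COLOR_RGB2BGR); cv2.imwrite('pics/w3.png',cv2.resize(im[100:300,150:370],None,fx=3,fy=3))
E
```

```text
time: 5.2
position: [0.536, -0.1669, 0.0353]
tcp_rot: [3.124, 0.003, 1.54]
contact_force: [8.2, 1.3, 9.5]
width: 0.0215
gripper_force: 4.9
```

View pics/w3.png

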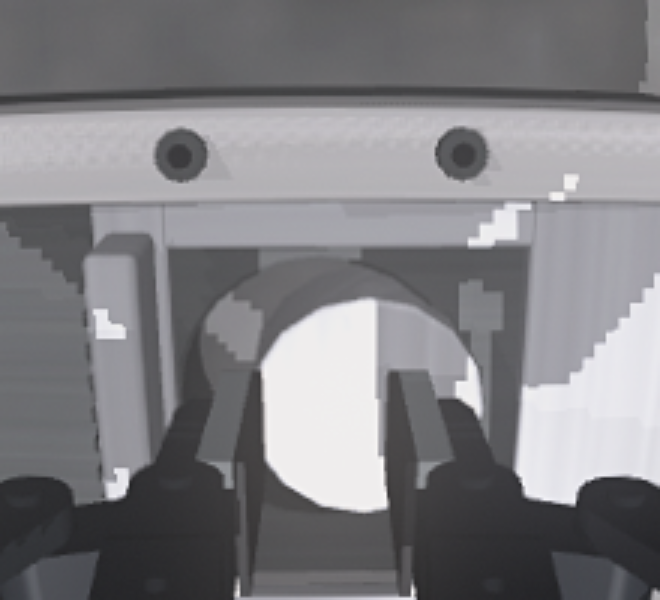

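The button is still held down, and the front finger's back has just reached the lip (lip inner edge near column 150, window's rear edge at 525). The arm is compliant sideways, so I'll keep pulling.

```bash
python3 -m creep '[0,-0.25,0.05,0,0,0,0.75, 0,-0.5,0.1,0,0,0,0.75, 0,-0.75,0.1,0,0,0,0.75, 0,-1,0.1,0,0,0,0.75, 0,-1,0.1,0,0,0,0.75]'
```

```text
time: 5.88
position: [0.527, -0.1668, 0.0348]
tcp_rot: [3.122, 0.004, 1.539]
contact_force: [7.4, 1.5, 10.0]
width: 0.0215
gripper_force: 5.2
```

```bash
python3 -m creep '[0,-0.25,0,0,0,0,0.75, 0,-0.5,0,0,0,0,0.75, 0,-0.75,0,0,0,0,0.75, 0,-1,0,0,0,0,0.75, 0,-1.25,0,0,0,0,0.75, 0,-1.5,0,0,0,0,0.75, 0,-1.75,0,0,0,0,0.75, 0,-1.75,0,0,0,0,0.75]'
python3 - <<'E'
from go import *
im=cv2.cvtColor(optics.camera('wrist'),cv2.COLOR_RGB2BGR); cv2.imwrite('pics/w4.png',cv2.resize(im[100:300,150:370],None,fx=3,fy=3))
E
```

```text
time: 6.88
position: [0.5094, -0.1664, 0.0346]
tcp_rot: [3.122, 0.004, 1.539]
contact_force: [8.1, 0.2, 10.7]
width: 0.0212
gripper_force: 5.0
```

View pics/w4.png

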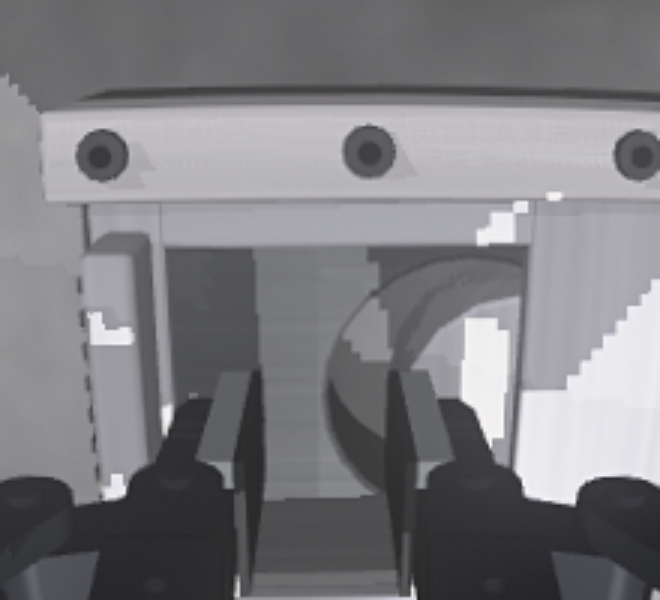

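The keeper is travelling with the fingers. Its web (from column 525) is already over the button, and the rear pad still presses the button's edge. I'll go on to the end stop.

```bash
python3 -m creep '[0,-0.2,0,0,0,0,0.75, 0,-0.4,0,0,0,0,0.75, 0,-0.6,0,0,0,0,0.75, 0,-0.6,0,0,0,0,0.75]'; python3 -m creep '[0,-0.2,0,0,0,0,0.75, 0,-0.4,0,0,0,0,0.75, 0,-0.4,0,0,0,0,0.75]'
```

```text
time: 7.42
position: [0.5052, -0.1663, 0.0343]
tcp_rot: [3.119, 0.006, 1.54]
contact_force: [12.0, -1.1, 2.6]
width: 0.0213
gripper_force: 9.9
time: 7.8
position: [0.5051, -0.1663, 0.0346]
tcp_rot: [3.112, 0.008, 1.541]
contact_force: [18.6, -2.4, -5.0]
width: 0.0212
gripper_force: 9.3
```

```bash
python3 -m creep '[0,0.5,0,0,0,0,0.75, 0,1,0,0,0,0,0.75, 0,1.5,0,0,0,0,0.75, 0,1.5,0,0,0,0,0.75]'
```

```text
time: 8.3
position: [0.5055, -0.1662, 0.0319]
tcp_rot: [3.139, 0.0, 1.538]
contact_force: [-2.3, -0.7, 12.0]
width: 0.0214
gripper_force: 8.4
```

```bash
python3 -m creep '[0,0,-0.5,0,0,0,0.75, 0,0,-1.5,0,0,0,0.75, 0,0,-3,0,0,0,0.75, 0,0,-6,0,0,0,0.75, 0,0,-11,0,0,0,0.75, 0,0,-15,0,0,0,0.75, 0,0,-15,0,0,0,0.75]'
python3 - <<'E'
from h import *
o=readout.get_obs(); print(o['time'],o['position'],o['contact_force'])
I=optics.camera_info('wrist'); im=optics.camera('wrist'); np.savez('pics/w5.npz',im=im,I=I)
cv2.imwrite('pics/w5.png',cv2.resize(cv2.cvtColor(im,cv2.COLOR_RGB2BGR)[90:250,150:370],None,fx=3.5,fy=3.5,interpolation=cv2.INTER_NEAREST))
E
```

```text
time: 9.18
position: [0.5061, -0.1659, 0.184]
tcp_rot: [3.135, -0.0, 1.539]
contact_force: [0.7, -0.4, 0.1]
width: 0.0217
gripper_force: 0.0
9.175 [ 0.5061038  -0.16591849  0.18403754] [ 0.68964659 -0.40276566  0.11147285]
```

View pics/w5.png

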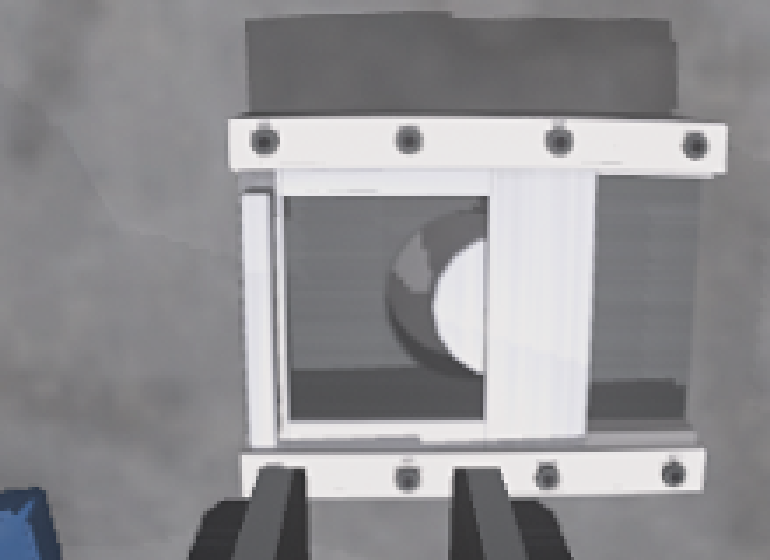

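The button is trapped under the web: the web's front edge is at crop column 488 and the button's left edge at 432. One ray check on the keeper's travel comes before hand-in.

Run:
```python
from h import *
d=np.load('pics/w5.npz',allow_pickle=True); I=dict(d['I'].item(),fish=1)
f=lambda p,z:plane(I,np.array(p)/3.5+[150,90],z)[0]
s=np.mean([f(p,.054) for p in((265,140),(695,146),(674,473))],0)  # visible corner screws
mid=(f((265,140),.054)+f((674,473),.054))/2
r=R.from_euler('z',np.radians(1.9)); b=r.apply(mid)+[.008,0,0]
for n,p,z in(('web front (-6)',(488,300),.046),('web rear (+24)',(590,300),.046),('button left (-21)',(432,305),.041)): print(n,(r.apply(f(p,z))-b)[:2]*1e3)
```

```text
web front (-6) [-5.63862957  2.24705734]
web rear (+24) [23.22942059  2.33523939]
button left (-21) [-20.86487955  -0.27830411]
```

```bash
python3 -c "
from bench import ticket
print(ticket.job_done())"
```

```text
the job is handed in; nothing more can be done
None
```

The round button is trapped under its keeper plate: the final image puts the plate within about 1 mm of its end stop, the arm was clear at hand-in (about 9 s on the clock), and the square station was never approached.

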